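# Empty the front bay of a divided parts bin

## Task

Lift the divided parts bin out of the rack by its handle, stand it on the rubber mat and let go. Then take it again by its two long sides, not by the handle, and tip all four nuts out over its sloping front into the metal tray while the three bolts stay in the rear bay. Finally stand the bin upright on the mat again and leave it; leave the two plain bins, the tin and the spanner where they are.

Things in the scene. Friction and masses are not known exactly. Their poses are not given: they have to be found in the camera images.
- bin_mid (a point): Divided parts bin: loose, open, grey plastic, the only one with handle and divider, about 0.55 kg. In any of the rack's three places, plain bins 10 mm beside it. 164 mm long (x), 62 wide (y), long sides 50 high, walls 3. This point: 25 mm above its underside, midway across, at the dividing wall (which is 45 mm high). z up, -x to the low front. Rear wall's outer face 78 mm along +x.
- bin_lip (a point): Middle of the bin's front edge, 25 mm above its underside, 86 mm from bin_mid along -x; same axes. Front bay (nuts): 46 mm of flat floor, then a 30 degree ramp rising 22 mm over 38 mm to this edge; sides beside the ramp 34 mm high. The nuts slide out only when the bin is tipped front-down by 30 degrees plus their angle of slip, which varies.
- bin_rear (a point): Middle of the rear bay's floor, 42 mm from bin_mid along +x, 3 mm above the underside; same axes. The bay (bolts) is 73 mm long, 56 mm wide, with upright walls. When the bin is tipped front-down the bolts slide onto the dividing wall and lie there; they spill if it goes to about 90 degrees or is jerked.
- handle: The bin's rigid steel handle: a level round bar 10 mm thick across its width (along y) above the dividing wall, about 46 mm free between two flat straps 14 mm wide that rise from the inner faces of the long sides, 3 mm inside the bin's outer faces. Origin at the bar's centre, 74 mm above the bin's underside, 49 mm above bin_mid; axes as the bin's. Below the bar 24 mm are free to the dividing wall.
- bin: The whole divided bin with its handle, the same object as bin_mid; origin at the middle of its underside, 4 mm ahead (-x) of the dividing wall; same axes.
- rack: Fixed grey bench rack for three bins: plate 190 mm (x) by 235 mm (y), 6 mm thick, with a louvred back 51 mm high at its +x edge. Origin at the plate's centre on the bench. The bins stand side by side on it 72 mm apart in y, fronts to -x; they are held by nothing and lift straight up.
- mat: Fixed black rubber mat, 220 mm (x) by 200 mm (y), 4 mm thick. Origin at the centre of its underside, on the bench.
- tray: Fixed open metal tray, 220 mm (x) by 180 mm (y), walls 35 mm high and 3 mm thick, floor 3 mm. Origin at the centre of its underside, on the bench.
- plain_bin_a: Plain grey bin of the same outer size as the divided bin (164 x 62 x 50 mm) without divider or handle, empty, loose in the rack, to be left alone. Origin at the middle of its underside.
- plain_bin_b: A second plain bin, exactly like plain_bin_a.
- tin: Closed tin, 64 mm across and 100 mm high, standing loose beyond the mat, to be left alone. Origin under its centre.
- spanner: Spanner about 170 mm long lying loose beyond the mat, to be left alone.
- nut0_mid (a point): One of four like steel hex nuts, 19 mm across flats, 10 mm thick; starts in the bin's front bay. This point is its centre, z along its bore.
- nut1_mid (a point): One of four like steel hex nuts, 19 mm across flats, 10 mm thick; starts in the bin's front bay. This point is its centre, z along its bore.
- nut2_mid (a point): One of four like steel hex nuts, 19 mm across flats, 10 mm thick; starts in the bin's front bay. This point is its centre, z along its bore.
- nut3_mid (a point): One of four like steel hex nuts, 19 mm across flats, 10 mm thick; starts in the bin's front bay. This point is its centre, z along its bore.
- bolt0_mid (a point): One of three like steel hex bolts, 38 mm long, 18 mm head, 12 mm shank, lying in the bin's rear bay. This point is on its axis, half-way along it; y runs from head to shank.
- bolt1_mid (a point): One of three like steel hex bolts, 38 mm long, 18 mm head, 12 mm shank, lying in the bin's rear bay. This point is on its axis, half-way along it; y runs from head to shank.
- bolt2_mid (a point): One of three like steel hex bolts, 38 mm long, 18 mm head, 12 mm shank, lying in the bin's rear bay. This point is on its axis, half-way along it; y runs from head to shank.
Not all that is in view belongs to the job. What is shaped like the bin but green, pink or red is not meant.

How it is judged:
On the way, in this order (a step that is already met when the one before it is completed fails the run):
1. the bin stands upright on the mat, let go, with nuts and bolts still in it (x of bin_mid in the frame of mat between -0.08 and 0.08 m and y of bin_mid in the frame of mat between -0.07 and 0.07 m and z of bin_mid in the frame of mat between 0.026 and 0.032 m and angle between bin_mid's own z axis and vertical below 0.06 rad and contact force between the fingers and bin below 0.1 N and linear speed of bin below 0.02 m/s and x of bolt0_mid in the frame of bin_mid between 0 and 0.077 m and y of bolt0_mid in the frame of bin_mid between -0.03 and 0.03 m and z of bolt0_mid in the frame of bin_mid between -0.025 and 0.025 m and x of bolt1_mid in the frame of bin_mid between 0 and 0.077 m and y of bolt1_mid in the frame of bin_mid between -0.03 and 0.03 m and z of bolt1_mid in the frame of bin_mid between -0.025 and 0.025 m and x of bolt2_mid in the frame of bin_mid between 0 and 0.077 m and y of bolt2_mid in the frame of bin_mid between -0.03 and 0.03 m and z of bolt2_mid in the frame of bin_mid between -0.025 and 0.025 m and x of nut0_mid in the frame of bin_mid between -0.086 and 0 m and z of nut0_mid in the frame of bin_mid between -0.025 and 0.03 m and x of nut1_mid in the frame of bin_mid between -0.086 and 0 m and z of nut1_mid in the frame of bin_mid between -0.025 and 0.03 m and x of nut2_mid in the frame of bin_mid between -0.086 and 0 m and z of nut2_mid in the frame of bin_mid between -0.025 and 0.03 m and x of nut3_mid in the frame of bin_mid between -0.086 and 0 m and z of nut3_mid in the frame of bin_mid between -0.025 and 0.03 m), for 0.2 s.
2. the bin is tipped by at least 35 degrees, lifted, with the fingers off its handle and the bolts still in the rear bay (angle between bin_mid's own z axis and vertical above 0.61 rad and height (world z) of bin_mid above 0.06 m and contact force between the fingers and handle below 0.1 N and contact force between the fingers and bin above 0.5 N and x of bolt0_mid in the frame of bin_mid between 0 and 0.077 m and y of bolt0_mid in the frame of bin_mid between -0.03 and 0.03 m and z of bolt0_mid in the frame of bin_mid between -0.025 and 0.025 m and x of bolt1_mid in the frame of bin_mid between 0 and 0.077 m and y of bolt1_mid in the frame of bin_mid between -0.03 and 0.03 m and z of bolt1_mid in the frame of bin_mid between -0.025 and 0.025 m and x of bolt2_mid in the frame of bin_mid between 0 and 0.077 m and y of bolt2_mid in the frame of bin_mid between -0.03 and 0.03 m and z of bolt2_mid in the frame of bin_mid between -0.025 and 0.025 m), for 0.2 s.
At the end, for the whole second after the job is handed in: All four nuts lie in the tray; all three bolts are in the bin's rear bay; the bin stands upright (within 3 degrees), at rest and released on the mat, its middle within 80 mm (x) and 70 mm (y) of the mat's centre (x of nut0_mid in the frame of tray between -0.107 and 0.107 m and y of nut0_mid in the frame of tray between -0.087 and 0.087 m and z of nut0_mid in the frame of tray between 0 and 0.035 m and x of nut1_mid in the frame of tray between -0.107 and 0.107 m and y of nut1_mid in the frame of tray between -0.087 and 0.087 m and z of nut1_mid in the frame of tray between 0 and 0.035 m and x of nut2_mid in the frame of tray between -0.107 and 0.107 m and y of nut2_mid in the frame of tray between -0.087 and 0.087 m and z of nut2_mid in the frame of tray between 0 and 0.035 m and x of nut3_mid in the frame of tray between -0.107 and 0.107 m and y of nut3_mid in the frame of tray between -0.087 and 0.087 m and z of nut3_mid in the frame of tray between 0 and 0.035 m and x of bolt0_mid in the frame of bin_mid between 0 and 0.077 m and y of bolt0_mid in the frame of bin_mid between -0.03 and 0.03 m and z of bolt0_mid in the frame of bin_mid between -0.025 and 0.025 m and x of bolt1_mid in the frame of bin_mid between 0 and 0.077 m and y of bolt1_mid in the frame of bin_mid between -0.03 and 0.03 m and z of bolt1_mid in the frame of bin_mid between -0.025 and 0.025 m and x of bolt2_mid in the frame of bin_mid between 0 and 0.077 m and y of bolt2_mid in the frame of bin_mid between -0.03 and 0.03 m and z of bolt2_mid in the frame of bin_mid between -0.025 and 0.025 m and x of bin_mid in the frame of mat between -0.08 and 0.08 m and y of bin_mid in the frame of mat between -0.07 and 0.07 m and z of bin_mid in the frame of mat between 0.026 and 0.032 m and angle between bin_mid's own z axis and vertical below 0.06 rad and contact force between the fingers and bin below 0.1 N and linear speed of bin below 0.02 m/s); the robot touches nothing.
It fails at once if a plain bin, the tin or the spanner is moved by more than 30 mm (distance of any of plain_bin_a, plain_bin_b, tin, spanner from where it was at the start of the episode above 0.03 m).
It fails at once if the bin is tipped while held by its handle (angle between bin_mid's own z axis and vertical above 0.61 rad and contact force between the fingers and handle above 2 N).
It also fails if it takes over 69 s, if anything falls off the work surface, if the arm or the gripper's body presses on something with over 40 N, if the wrist force passes 120 N, or if a joint passes its speed limit or range.

## Robot

A 7-joint arm with a two-finger parallel gripper is mounted at the origin on the work surface. World frame = base frame: x ahead of the robot, y to its left, z up, the work surface at z = 0. Lengths are in m, angles in rad, forces in N, time in s.
With the tool pointing down it reaches from about 0.4 to 0.9 m from the base axis. Payload 5.6 kg.
Tool frame: the origin (TCP) lies midway between the tips of the shut fingers; the grasp point (between the pads) lies 19 mm behind it; z points along the fingers, y is the line along which they close (so a half turn about z gives the same grasp; the last joint's range is limited). The gripper opens to 92 mm and grips with 3 to 60 N. Pads are 20 mm wide; open, the fingers measure 128 mm over their backs; the gripper's body (75 mm by 189 mm) begins 69 mm behind the grasp point.
Start: joints at [-1.343, 0.468, -0.012, 1.603, 0.006, 1.071, -0.056], TCP at [0.174, 0.626, 0.215] pointing down, gripper open.
Joint ranges: [-2.53, 2.53], [-0.31, 2.02], [-1.57, 1.55], [0.28, 2.44], [-1.29, 4.43], [0.15, 1.84], [-2.92, 2.92]. Speed limits (rad/s): [2.57, 2.57, 3.14, 3.14, 3.14, 3.14, 3.14].

## Interface

Orientations are given as a 3x3 rotation matrix whose columns are the frame's x, y, z axes.
In Python, from station import env, effector, solver, viewer, workorder, search_frame, tip_of gives the robot as it stands. Calls block until the motion is done:
- env.reach(position, orientation): joint-space move of the TCP to a pose.
- env.movel(position, frame=None, rate=0.15): straight line of the TCP; frame=None keeps the orientation; rate is the mean speed in m/s.
- env.goto_joints(angles): joint-space move.
- effector.release() and effector.grasp(squeeze=None): open the fingers fully, or close them until they stop; squeeze is the grip in N (None keeps the last).
- env.pause(seconds).
- solver.inverse_kinematics(position, orientation): joint angles nearest the present ones, or None.
- env.sense(): the state.
- viewer.read_camera(name): name is "side" or "top" or "wrist"; returns (picture, depth): 420x560x3 uint8, red, green, blue; 420x560 float32, m along the optical axis (not along the pixel's ray), 0 where there is no reading.
- viewer.camera_info(name): a dict with "intrinsics" (3x3 intrinsics, pixels), "eye" and "rotation" of the camera in the world; the wrist camera has in their place "T_tool_cam" (4x4, takes a point from camera to tool coordinates, whose origin is the TCP and whose axes are the flange's). Camera axes: x right, y up, looking along -z (the intrinsics and any distortion apply to the point x, -y, -z); pixel columns grow to the right and rows downward; lengths in m; the calibration is good to about 2 mm. The wrist camera is an equidistant fisheye: a pixel r from the principal point sees the ray r / f radians off the axis. A picture is of the moment at which its call begins: read the wrist's pose just before it. camera_info takes no time and is no camera call.
A pose or a line that the arm cannot do raises env.PlanningError and nothing moves.
- workorder.finish_job(): hands the job in; it is judged then, once.
Trained networks look in the newest picture that a camera, given by its name, has taken for a name from the list of things; names that differ only in an ending like _2 or _b are one class to them, and where a whole thing is asked for, a point or a joint stands for the part that bears it (a point fixed in the world has none). Each returns a list of dicts, best first, with "score" (0 to 1); they miss things now and then, are a little off and sometimes report something else, mostly with a low value. They report only what shows in the picture. A call takes as long as a camera call. They do not tell look-alikes from the thing itself.
- search_frame(camera, name): "at" ([x, y, z] in m, in world coordinates, good to about 4 mm: the middle of the surface that is visible of it).
- tip_of(camera, name): "at" ([x, y, z] in m, in world coordinates, good to about 4 mm: a listed point, or the origin of a listed thing).
The state is a dict: "t": time; "joint_positions": joint angles; "joint_velocities": joint speeds; "tau": joint torques, N m; "ee_pos": TCP position; "tcp_rot": TCP orientation; "wrist_force": force on the tool from outside, world axes, zero at the start; "moment": the same for the moment, N m; "gripper_width": finger opening in m; "grasp_force": force on a finger pad.
Only numpy, scipy, OpenCV 4.12 (cv2) and the standard library are available. Lean on these libraries where they do the work, as an engineer would, in place of code of your own. Each camera call takes 0.05 s, during which the arm holds its last target. There are 200 camera calls.

## Working session

There is one attempt and no reset: what is moved stays moved. The work goes in short steps, each a Python script; the robot and the scene stay as the last script left them, time stands still between calls to the robot, and variables do not carry over. Pictures are saved under pics/ and viewed, at most 10 in all, crops included, and the job is handed in when it is done.

```bash
mkdir -p pics; ls; cat > h.py <<'E'
import numpy as np, cv2
from station import env, effector, solver, viewer, workorder, search_frame, tip_of
def save(cam,name):
    p,d=viewer.read_camera(cam); cv2.imwrite(f'pics/{name}.png',p[:,:,::-1]); return p,d
def cloud(cam,d):
    i=viewer.camera_info(cam);K=np.array(i['intrinsics']);v,u=np.mgrid[:d.shape[0],:d.shape[1]]
    P=np.stack([(u-K[0,2])/K[0,0]*d,-(v-K[1,2])/K[1,1]*d,-d],-1)
    return P@np.array(i['rotation']).T+np.array(i['eye'])
E
python3 - <<'E'
from h import *
np.set_printoptions(precision=3,suppress=True)
ims=[]
for c in ['top','side']:
    p,d=save(c,c+'0'); ims.append(p)
    np.save(c+'0.npy',d)
    for n in ['bin_mid','bin_lip','handle','bin','rack','mat','tray','plain_bin_a','tin','spanner','bin_rear']:
        print(c,n,[(np.round(r['at'],3).tolist(),round(r['score'],2)) for r in tip_of(c,n)[:4]])
    print(viewer.camera_info(c))
s=env.sense();print(s['t'],s['tcp_rot'],s['ee_pos'],s['wrist_force'])
E
```

```text
pics
top bin_mid [([0.55, 0.373, 0.032], 0.96), ([0.369, 0.53, 0.021], 0.96), ([0.817, 0.222, 0.02], 0.78), ([0.538, 0.388, 0.018], 0.72)]
top bin_lip [([0.255, 0.219, 0.023], 0.89), ([0.697, 0.547, 0.028], 0.83), ([0.284, 0.537, 0.024], 0.8), ([0.794, 0.136, 0.024], 0.8)]
top handle [([0.611, 0.559, 0.076], 0.61), ([0.553, 0.372, 0.077], 0.55), ([0.324, 0.273, 0.072], 0.54), ([0.823, 0.219, 0.075], 0.53)]
top bin [([0.546, 0.372, 0.004], 0.9), ([0.364, 0.526, -0.003], 0.87), ([0.818, 0.216, -0.0], 0.82), ([0.612, 0.556, 0.001], 0.58)]
top rack [([0.471, 0.357, 0.033], 0.2)]
top mat [([0.482, -0.009, 0.005], 0.6)]
top tray [([0.506, -0.305, 0.002], 0.57)]
top plain_bin_a [([0.562, 0.299, 0.006], 0.89), ([0.578, 0.234, 0.004], 0.67), ([0.47, 0.353, 0.032], 0.64), ([0.539, 0.36, 0.02], 0.44)]
top tin [([0.703, 0.09, -0.0], 0.55)]
top spanner [([0.698, -0.071, -0.0], 0.87)]
top bin_rear [([0.352, 0.298, 0.001], 0.94), ([0.574, 0.556, 0.003], 0.92), ([0.409, 0.529, 0.001], 0.91), ([0.83, 0.263, 0.004], 0.68)]
{'intrinsics': array([[395.093,   0.   , 282.601],
       [  0.   , 395.093, 21
[... 958 characters left out ...]
 0.014], 0.54)]
side tin [([0.702, 0.084, -0.002], 0.95), ([0.549, 0.373, 0.006], 0.74), ([0.554, 0.373, 0.028], 0.35)]
side spanner [([0.692, -0.069, -0.0], 0.64)]
side bin_rear [([0.597, 0.377, 0.008], 0.97), ([0.417, 0.528, 0.003], 0.97), ([0.83, 0.261, 0.003], 0.87), ([0.354, 0.296, 0.005], 0.84)]
{'intrinsics': array([[473.372,   0.   , 283.662],
       [  0.   , 473.372, 210.805],
       [  0.   ,   0.   ,   1.   ]]), 'eye': array([ 0.018, -0.572,  1.049]), 'rotation': array([[ 0.749,  0.5  , -0.434],
       [-0.662,  0.562, -0.495],
       [-0.003,  0.659,  0.752]])}
1.2 [[-0.964  0.268  0.   ]
 [ 0.268  0.964  0.   ]
 [-0.     0.    -1.   ]] [0.174 0.626 0.215] [-0.91  -0.871 -0.226]
```

View pics/top0.png

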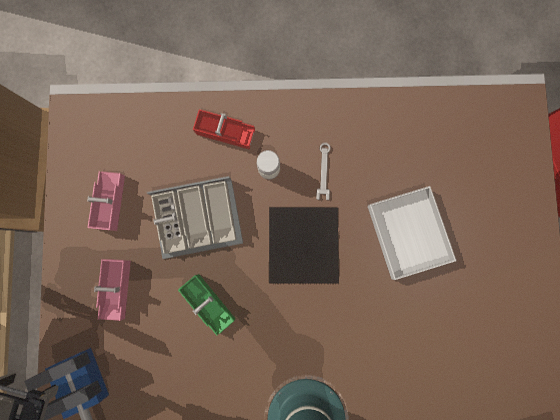

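View pics/side0.png

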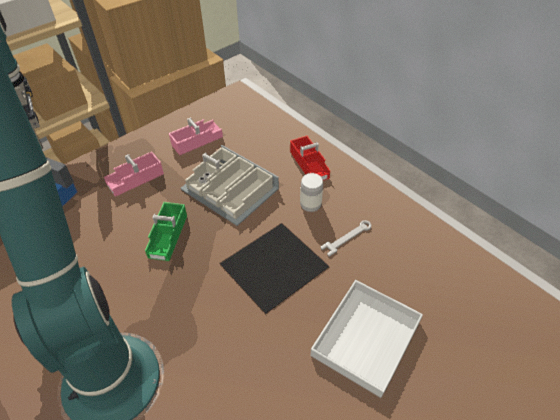

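The divided bin sits in the rack's left place, with its handle near px (163,220) in the top view. The green, pink and red ones are decoys. The mat is at px (304,245), the tray at (411,232), the tin at (268,165) and the spanner at (323,172). Next I get the yaws and check IK for the whole plan.

```bash
cat >> h.py <<'E'
def down(yaw):  # tool y along direction yaw, pointing down
    c,s=np.cos(yaw),np.sin(yaw); return np.array([[-s,c,0],[c,s,0],[0,0,-1]]).T @ np.eye(3) if False else np.column_stack([[-s,c,0],[c,s,0],[0,0,-1]])
def binR(yaw,tip): # bin axes, front(-x) down by tip
    c,s=np.cos(yaw),np.sin(yaw); Rz=np.array([[c,-s,0],[s,c,0],[0,0,1]])
    a=-tip; return Rz@np.array([[np.cos(a),0,np.sin(a)],[0,1,0],[-np.sin(a),0,np.cos(a)]])
def sideR(yaw,tip,lean,sg): # tool grasping long sides, leaning to bin rear by lean, tool y = sg*bin y
    B=binR(yaw,tip-lean); return np.column_stack([sg*B[:,0]*-1,sg*B[:,1]*1,-B[:,2]]) if False else np.column_stack([sg*B[:,0],-sg*B[:,1],-B[:,2]])
E
python3 - <<'E'
from h import *
np.set_printoptions(precision=3,suppress=True)
d=np.load('top0.npy');P=cloud('top',d).reshape(-1,3);P=P[d.ravel()>0]
def rect(name,m):
    q=P[m][:,:2].astype(np.float32);r=cv2.minAreaRect(q*1000);print(name,len(q),np.round(r[0],0),np.round(r[1],0),round(r[2],1))
b=lambda x0,x1,y0,y1,z0,z1:(P[:,0]>x0)&(P[:,0]<x1)&(P[:,1]>y0)&(P[:,1]<y1)&(P[:,2]>z0)&(P[:,2]<z1)
rect('rackall',b(.4,.68,.14,.46,.03,.07)); rect('rims',b(.4,.68,.14,.46,.052,.062)); rect('handle',b(.5,.6,.33,.42,.07,.09))
rect('tray',b(.35,.67,-.46,-.18,.026,.06))
rect('spanner/mat z',b(.35,.6,-.12,.12,.003,.008))
q0=env.sense()['joint_positions']
yaw=np.radians(9);h=np.array([.553,.374,.135])
for k in (0,np.pi): 
  print('handle',solver.inverse_kinematics(h-[0,0,.074],down(yaw+k)),solver.inverse_kinematics(np.array([.48,0,.2]),down(k)))
tr=np.array([.506,-.307])
for sg in (1,-1):
  for lean in (0,20,35):
    r=[solver.inverse_kinematics(np.array([.48,0,.039])+.019*sideR(0,0,np.radians(lean),sg)[:,2],sideR(0,0,np.radians(lean),sg))]
    out=['mat:'+('none' if r[0] is None else str(np.round(r[0],2)))]
    for yd in (-45,-15,0,30):
      for tip in (30,55,70,80):
        y=np.radians(yd);t=np.radians(tip);B=binR(y,t);lip=np.array([*tr,.06])
        g=lip+B@[.086,0,.010];R=sideR(y,t,np.radians(lean),sg)
        j=solver.inverse_kinematics(g+.019*R[:,2],R); out.append(f"{yd}/{tip}:{'-' if j is None else 'ok'}")
    print(sg,lean,out)
E
```

```text
rackall 1574 [530. 295.] [254. 234.] 10.0
rims 547 [584. 304.] [142. 230.] 10.0
handle 86 [553. 372.] [14. 57.] 11.2
tray 504 [ 505. -311.] [220. 183.] 15.7
spanner/mat z 4228 [475.  -0.] [250. 239.] 0.0
handle [-0.843  0.679  0.282  1.673 -0.241  0.824 -0.299] [-0.693  0.22   0.717  2.059 -0.181  0.924  0.122]
handle [-0.424  0.698 -0.316  1.64   0.27   0.847  2.448] [-1.136  0.481  1.376  2.076 -0.555  1.039 -2.621]
1 0 ['mat:[-0.58  0.57  0.62  2.17 -0.62  0.58 -1.07]', '-45/30:ok', '-45/55:ok', '-45/70:-', '-45/80:-', '-15/30:ok', '-15/55:ok', '-15/70:-', '-15/80:-', '0/30:ok', '0/55:ok', '0/70:ok', '0/80:ok', '30/30:ok', '30/55:ok', '30/70:ok', '30/80:ok']
1 20 ['mat:[-0.56  0.76  0.68  1.92 -0.51  1.03 -1.16]', '-45/30:ok', '-45/55:ok', '-45/70:ok', '-45/80:-', '-15/30:ok', '-15/55:ok', '-15/70:ok', '-15/80:ok', '0/30:ok', '0/55:ok', '0/70:ok', '0/80:ok', '30/30:ok', '30/55:ok', '30/70:ok', '30/80:ok']
1 35 ['mat:[-0.52  0.92  0.69  1.73 -0.47  1.34 -1.17]', '-45/30:ok', '-45/55:ok', '-45/70:ok', '-45/80:ok', '-15/30:ok', '-15/55:ok', '-15/70:ok', '-15/80:ok', '0/30:ok', '0/55:ok', '0/70:ok', '0/80:ok', '30/30:ok', '30/55:ok', '30/70:ok', '30/80:ok']
-1 0 ['mat:[-0.27  0.51  0.24  2.15 -0.23  0.51  1.72]', '-45/30:ok', '-45/55:ok', '-45/70:-', '-45/80:-', '-15/30:ok', '-15/55:ok', '-15/70:-', '-15/80:ok', '0/30:ok', '0/55:ok', '0/70:ok', '0/80:ok', '30/30:ok', '30/55:ok', '30/70:ok', '30/80:ok']
-1 20 ['mat:[-0.27  0.67  0.27  1.9  -0.21  0.96  1.71]', '-45/30:ok', '-45/55:ok', '-45/70:ok', '-45/80:-', '-15/30:ok', '-15/55:ok', '-15/70:ok', '-15/80:ok', '0/30:ok', '0/55:ok', '0/70:ok', '0/80:ok', '30/30:ok', '30/55:ok', '30/70:ok', '30/80:ok']
-1 35 ['mat:[-0.21  0.81  0.23  1.71 -0.17  1.26  1.67]', '-45/30:ok', '-45/55:ok', '-45/70:ok', '-45/80:ok', '-15/30:ok', '-15/55:ok', '-15/70:ok', '-15/80:ok', '0/30:ok', '0/55:ok', '0/70:ok', '0/80:ok', '30/30:ok', '30/55:ok', '30/70:ok', '30/80:ok']
```

```bash
python3 - <<'E'
from h import *
np.set_printoptions(precision=3,suppress=True)
yaw=np.radians(10)
env.reach(np.array([.553,.3725,.20]),down(yaw))
env.pause(.3)
p,d=save('wrist','w1')
for n in ['handle','bin_mid','bin_rear','bin_lip']:
    print(n,[(np.round(r['at'],3).tolist(),round(r['score'],2)) for r in tip_of('wrist',n)[:2]])
s=env.sense();print(s['t'],s['ee_pos'],s['joint_positions'],s['wrist_force'])
E
```

```text
handle [([0.552, 0.376, 0.082], 0.95), ([0.368, 0.531, 0.07], 0.92)]
bin_mid [([0.555, 0.374, 0.032], 0.95), ([0.613, 0.557, 0.026], 0.71)]
bin_rear [([0.832, 0.263, 0.006], 0.98), ([0.571, 0.558, 0.005], 0.97)]
bin_lip [([0.799, 0.139, 0.025], 0.93), ([0.698, 0.546, 0.029], 0.92)]
3.425 [0.553 0.373 0.2  ] [-0.88   0.518  0.335  1.59  -0.187  1.065 -0.319] [ 1.019 -0.633 -0.172]
```

View pics/w1.png

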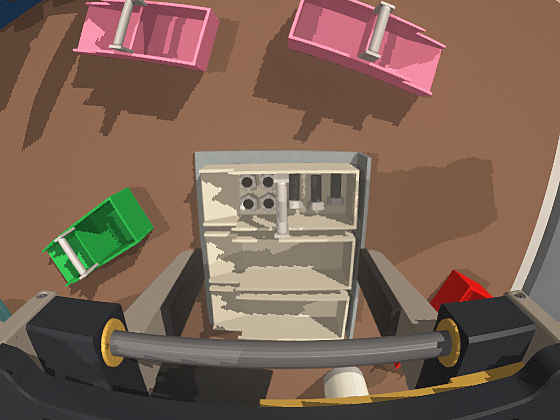

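The wrist view shows the bar at px (282,208), the nuts at (257,193) and the bolts at (315,190). The bin is square with the tool. Next: grasp the handle, lift, carry and place.

```bash
python3 - <<'E'
from h import *
np.set_printoptions(precision=3,suppress=True)
def st(m):
    s=env.sense();print(m,round(s['t'],2),s['ee_pos'],s['wrist_force'],s['moment'],round(s['gripper_width'],4),round(s['grasp_force'],1))
R=down(np.radians(10));h=np.array([.553,.374])
env.movel(np.array([*h,.061]),R,rate=.1);st('down')
effector.grasp(40);st('grip')
env.movel(np.array([*h,.10]),rate=.05);st('lift')
env.movel(np.array([*h,.20]),rate=.12)
env.movel(np.array([.482,-.004,.17]),down(0),rate=.15);st('over')
p,d=save('side','s1');viewer.read_camera('wrist')
print([(np.round(r['at'],3).tolist(),round(r['score'],2)) for n in('bin_mid','bin_lip','bin_rear') for r in tip_of('side',n) if abs(r['at'][1])<.1][:6])
E
```

```text
down 4.97 [0.553 0.374 0.062] [ 0.672 -0.424  0.464] [-0.076  0.031  0.01 ] 0.092 0.0
grip 6.2 [0.553 0.374 0.061] [ 0.519 -0.225  0.065] [-0.014 -0.056  0.103] 0.0088 40.0
lift 7.13 [0.553 0.374 0.1  ] [-0.107 -0.103 -5.574] [-0.058  0.111 -0.048] 0.0084 40.0
over 10.84 [ 0.482 -0.003  0.17 ] [ 0.396 -0.2   -5.106] [-0.041  0.088  0.008] 0.0087 40.0
[([0.484, -0.002, 0.136], 0.87), ([0.393, -0.005, 0.141], 0.66), ([0.529, -0.008, 0.117], 0.79), ([0.477, -0.003, 0.117], 0.27)]
```

View pics/s1.png

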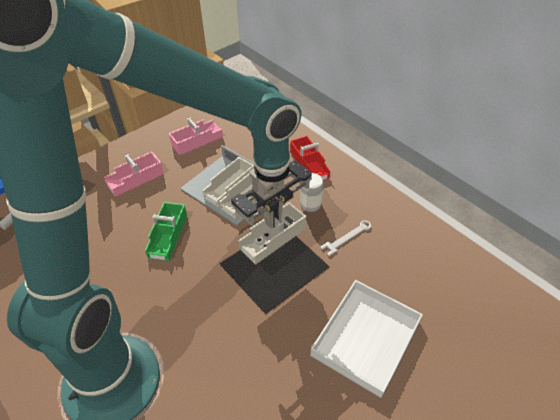

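The bin hangs level over the mat at px (272,232) with its contents in place. Now set it down, let go and look.

```bash
python3 - <<'E'
from h import *
np.set_printoptions(precision=3,suppress=True)
def st(m):
    s=env.sense();print(m,round(s['t'],2),s['ee_pos'],s['wrist_force'],round(s['gripper_width'],4),round(s['grasp_force'],1))
env.movel(np.array([.482,-.004,.075]),rate=.1)
for z in np.arange(.0625,.056,-.001):
    env.movel(np.array([.482,-.004,z]),rate=.03)
    if env.sense()['wrist_force'][2]>-3: break
st('set');effector.release();env.pause(.3);st('rel')
env.movel(np.array([.482,-.004,.22]),rate=.15)
p,d=save('top','t2');np.save('t2.npy',d)
for n in('handle','bin_mid','bin_lip','bin_rear'):
    print(n,[(np.round(r['at'],3).tolist(),round(r['score'],2)) for r in tip_of('top',n) if abs(r['at'][1])<.1][:2])
save('wrist','w2')
for n in('handle','bin_mid','bin_lip','bin_rear'):
    print(n,[(np.round(r['at'],3).tolist(),round(r['score'],2)) for r in tip_of('wrist',n) if abs(r['at'][1])<.1][:2])
st('end')
for sg in(1,-1):
  L=np.radians(30);R=sideR(0,0,L,sg);g=np.array([.482,-.004,.036]);print(solver.inverse_kinematics(g+.019*R[:,2],R))
E
```

```text
set 13.76 [ 0.482 -0.004  0.059] [-1.951  0.151  2.723] 0.0085 40.0
rel 15.32 [ 0.482 -0.004  0.059] [-0.579  0.956  0.596] 0.0919 0.0
handle []
bin_mid []
bin_lip []
bin_rear []
handle [([0.482, -0.002, 0.081], 0.89), ([0.463, -0.017, 0.01], 0.32)]
bin_mid [([0.484, -0.009, 0.03], 0.93)]
bin_lip [([0.397, -0.005, 0.029], 0.59)]
bin_rear [([0.525, -0.007, 0.005], 0.62)]
end 17.05 [ 0.482 -0.004  0.22 ] [-0.295  0.12   0.472] 0.092 0.0
[-0.506  0.858  0.652  1.786 -0.458  1.23  -1.19 ]
[-0.224  0.764  0.245  1.766 -0.184  1.164  1.69 ]
```

View pics/w2.png

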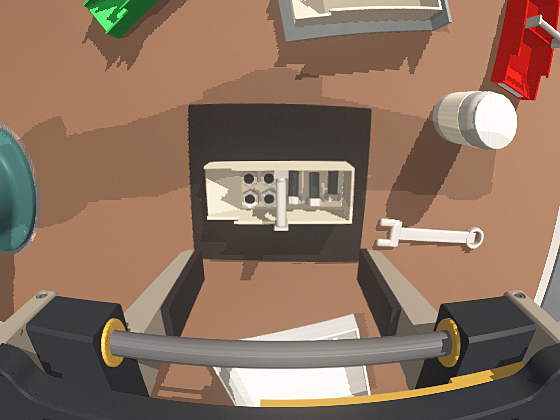

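Step 1 is met: the bin stands on the mat at px (282,195), nuts at (260,190), bolts at (312,185). Next is the side grasp.

```bash
python3 - <<'E'
from h import *
np.set_printoptions(precision=2,suppress=True)
def st(m):
    s=env.sense();print(m,round(s['t'],2),s['ee_pos'],s['wrist_force'],round(s['gripper_width'],4),round(s['grasp_force'],1))
L=np.radians(25);sg=-1
R=sideR(0,0,L,sg);g=np.array([.483,-.005,.037]);tcp=g+.019*R[:,2]
env.reach(tcp-.11*R[:,2]+[0,0,.02],R)
env.movel(tcp,R,rate=.1);st('at')
effector.grasp(55);st('grip')
env.movel(tcp+[0,0,.03],R,rate=.05);st('lift')
env.movel(tcp+[0,0,.13],R,rate=.12);env.pause(.2);st('up')
save('wrist','w3')
for y in (0,15):
  for tip in (0,30,50,65,75):
    Y,t=np.radians(y),np.radians(tip);B=binR(Y,t);R=sideR(Y,t,L,sg)
    print(y,tip,solver.inverse_kinematics(np.array([.525,-.303,.07+.05*(tip==0)])+B@[.085,0,.008]+.019*R[:,2],R))
E
```

```text
at 19.92 [ 0.48 -0.01  0.02] [-0.45  0.58  0.51] 0.0919 0.0
grip 20.48 [ 0.48 -0.    0.02] [ 0.53 -0.01  1.52] 0.0614 55.0
lift 21.23 [ 0.47 -0.    0.05] [ 0.25 -1.13 -4.47] 0.0619 55.0
up 22.41 [ 0.47 -0.01  0.15] [-0.08  0.11 -4.75] 0.0616 55.0
0 0 [ 0.13  0.88  0.39  1.27 -0.11  1.44  2.06]
0 30 [ 0.24  0.59  0.27  1.72 -0.27  0.79  2.22]
0 50 [ 0.46  0.44  0.1   1.98 -0.68  0.42  2.7 ]
0 65 [ 1.52  0.76 -1.14  2.1   1.38  0.24  1.  ]
0 75 [ 1.71  0.98 -1.31  2.2   2.08  0.31  0.5 ]
15 0 [0.08 0.83 0.34 1.35 0.   1.35 2.19]
15 30 [ 0.27  0.58  0.21  1.73 -0.24  0.79  2.44]
15 50 [ 0.75  0.48 -0.23  1.93 -0.46  0.49  2.78]
15 65 [ 1.4   0.65 -0.89  2.03 -0.33  0.26  2.87]
15 75 [ 1.76  1.11 -1.36  2.09  1.12  0.31  1.72]
```

View pics/w3.png

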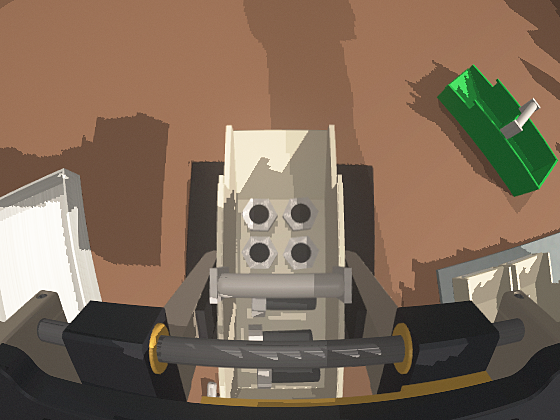

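The bin is held by its sides. In the wrist view the four nuts are at px (280,232) and the bolts are behind the bar at (285,330). Next I look for a smooth tipping path that stays clear of the wrist singularity.

```bash
python3 - <<'E'
from h import *
np.set_printoptions(precision=2,suppress=True)
L=np.radians(25);sg=-1;res=[]
q0=env.sense()['joint_positions']
for y in range(-90,121,15):
 for z in (.07,):
  for off in (.0,.03):
   qs=[];Y=np.radians(y)
   for tip in (0,25,45,58,70):
    t=np.radians(tip);B=binR(Y,t);R=sideR(Y,t,L,sg);lip=np.array([.505,-.309,z+.05*(tip==0)])+off*np.array([np.cos(Y),np.sin(Y),0])
    q=solver.inverse_kinematics(lip+B@[.085,0,.008]+.019*R[:,2],R)
    if q is None: break
    qs.append(q)
   if len(qs)==5:
    dq=np.abs(np.diff(qs,axis=0)).max();res.append((dq,y,z,off,min(q[5] for q in qs),np.array(qs)))
   else: print(y,off,'fails at',len(qs))
res.sort(key=lambda r:r[0])
for r in res[:8]:print(round(r[0],2),r[1:5])
print(res[0][5]);print(res[1][5]);print(q0)
E
```

```text
0.51 (-90, 0.07, 0.0, np.float64(0.44924403538389257))
0.52 (-90, 0.07, 0.03, np.float64(0.41424107754534933))
0.6 (-75, 0.07, 0.03, np.float64(0.16553483858381812))
0.65 (30, 0.07, 0.03, np.float64(0.4284273343449103))
0.67 (30, 0.07, 0.0, np.float64(0.515357196311136))
0.68 (-75, 0.07, 0.0, np.float64(0.21049868905028016))
0.73 (15, 0.07, 0.03, np.float64(0.19179365661528228))
0.78 (15, 0.07, 0.0, np.float64(0.2041317193112838))
[[ 0.37  0.81  0.63  1.51 -0.71  1.4   1.21]
 [ 0.13  0.65  0.65  1.77 -0.49  0.89  1.  ]
 [-0.19  0.59  0.79  1.94 -0.17  0.6   0.62]
 [-0.4   0.62  0.88  2.03  0.16  0.49  0.2 ]
 [-0.59  0.73  0.99  2.09  0.41  0.45 -0.16]]
[[ 0.41  0.85  0.63  1.44 -0.71  1.44  1.22]
 [ 0.18  0.68  0.65  1.72 -0.5   0.92  1.04]
 [-0.13  0.61  0.79  1.9  -0.21  0.61  0.68]
 [-0.34  0.63  0.89  2.    0.12  0.47  0.28]
 [-0.53  0.74  0.99  2.07  0.4   0.41 -0.11]]
[-0.26  0.52  0.28  1.79 -0.14  1.29  1.66]
```

```bash
cat >> h.py <<'E'
L=np.radians(25);sg=-1
def st(m):
    s=env.sense();print(m,round(s['t'],2),np.round(s['ee_pos'],3),np.round(s['wrist_force'],1),round(s['gripper_width'],4),round(s['grasp_force'],1))
def pour(tip,z,off=.02,yaw=30,rate=.05):
    Y,t=np.radians(yaw),np.radians(tip);R=sideR(Y,t,L,sg)
    lip=np.array([.505,-.309,z])+off*np.array([np.cos(Y),np.sin(Y),0])
    env.movel(lip+binR(Y,t)@[.085,0,.008]+.019*R[:,2],R,rate=rate);st(f'tip{tip}')
def nuts(cam,n='nut0_mid'):
    viewer.read_camera(cam)
    return [(np.round(r['at'],3).tolist(),round(r['score'],2)) for r in tip_of(cam,n)]
E
python3 - <<'E'
from h import *
pour(0,.13,rate=.15)
pour(25,.09,rate=.08)
pour(42,.07)
env.pause(.5)
pour(52,.07,rate=.03);env.pause(.8)
for c in('wrist','side'):
    print(c,nuts(c))
    print(c,[(np.round(r['at'],3).tolist(),round(r['score'],2)) for r in tip_of(c,'bolt0_mid')])
save('wrist','w4');st('')
E
```

```text
tip0 24.48 [ 0.589 -0.26   0.121] [-0.1 -0.4 -4.8] 0.0613 55.0
tip25 25.07 [ 0.586 -0.262  0.115] [ 0.4  0.9 -4.6] 0.0614 55.0
tip42 25.6 [ 0.578 -0.266  0.114] [ 0.5  1.1 -4.7] 0.0618 55.0
tip52 26.73 [ 0.569 -0.273  0.125] [ 0.4  0.1 -5.3] 0.0616 55.0
wrist [([0.548, -0.3, 0.086], 0.95)]
wrist [([0.584, -0.266, 0.138], 0.88)]
side [([0.534, -0.275, 0.087], 0.62), ([0.554, -0.298, 0.084], 0.49)]
side []
 27.88 [ 0.57  -0.272  0.125] [ 0.7 -0.3 -5. ] 0.0616 55.0
```

View pics/w4.png

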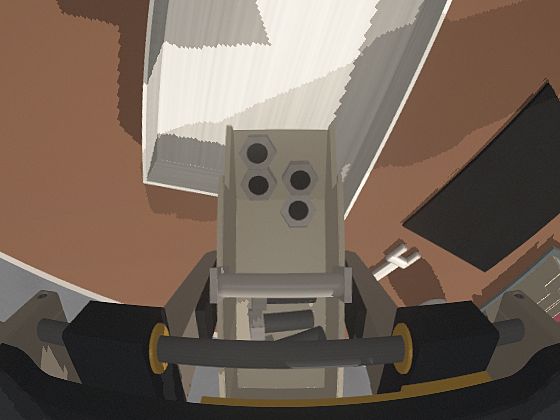

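The nuts sit on the ramp at px (258,150)–(298,210), held by friction. The lip is over the tray and the bolts are safe behind the divider. I keep tipping slowly.

```bash
python3 - <<'E'
from h import *
for tip in (57,62,67,71):
    pour(tip,.07,rate=.03);env.pause(.7)
    a=nuts('wrist');b=nuts('side')
    print(tip,'wrist',a,'side',b)
    if not [r for r in a+b if r[0][2]>.045]: break
save('wrist','w5');st('')
E
```

```text
tip57 28.26 [ 0.565 -0.275  0.129] [-0.1  0.6 -4.1] 0.0614 55.0
57 wrist [([0.515, -0.317, 0.014], 0.76)] side [([0.499, -0.327, 0.004], 0.71), ([0.517, -0.317, 0.01], 0.51)]
 29.21 [ 0.565 -0.274  0.13 ] [ 0.2  0.4 -4.2] 0.062 55.0
```

View pics/w5.png

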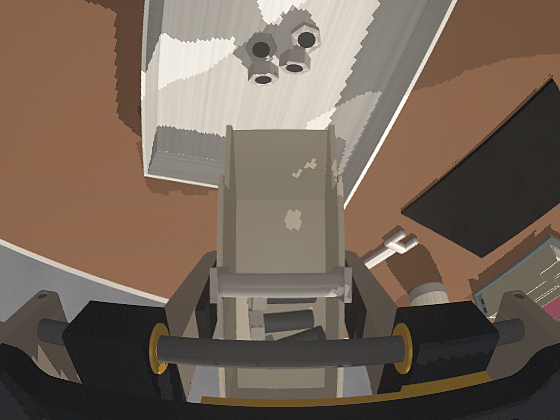

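All four nuts lie in the tray (px 248–320, 25–85), the front bay is empty and the bolts are still in the rear bay. Now back upright and onto the mat.

```bash
python3 - <<'E'
from h import *
pour(42,.085,rate=.05);pour(20,.11,rate=.07);pour(0,.14,rate=.08)
R=sideR(0,0,L,sg);tcp=np.array([.481,-.005,.037])+.019*R[:,2]
env.movel(tcp+[0,0,.10],R,rate=.15)
env.movel(tcp+[0,0,.012],R,rate=.1);st('low')
for dz in np.arange(.004,-.004,-.001):
    env.movel(tcp+[0,0,dz],R,rate=.02)
    if env.sense()['wrist_force'][2]>-2: break
st(f'set {dz:.3f}')
effector.release();env.pause(.3);st('rel')
env.movel(tcp-.13*R[:,2],R,rate=.12)
env.movel(tcp-.13*R[:,2]+[0,0,.12],R,rate=.15)
save('wrist','w6')
for n in('bin_mid','bin_lip','bin_rear','bolt0_mid','nut0_mid'):
    print(n,[(np.round(r['at'],3).tolist(),round(r['score'],2)) for r in tip_of('wrist',n) if r['at'][1]<.1][:4])
st('')
E
```

```text
tip42 29.71 [ 0.577 -0.266  0.129] [-1.2 -0.3 -4.5] 0.0618 55.0
tip20 30.28 [ 0.586 -0.262  0.126] [-0.1 -0.2 -3.6] 0.0615 55.0
tip0 30.78 [ 0.587 -0.262  0.13 ] [ 0.7 -1.1 -4.5] 0.0617 55.0
low 33.84 [ 0.473 -0.005  0.032] [ 0.5 -0.3 -3.4] 0.0618 55.0
set 0.000 35.39 [ 0.473 -0.005  0.02 ] [ 0.9  0.  -1.9] 0.0615 55.0
rel 36.3 [ 0.473 -0.005  0.02 ] [ 0.2  0.3 -0. ] 0.092 0.0
bin_mid [([0.478, -0.006, 0.03], 0.66)]
bin_lip [([0.392, -0.005, 0.031], 0.8), ([0.5, -0.3, 0.01], 0.24)]
bin_rear [([0.523, -0.006, 0.005], 0.83)]
bolt0_mid [([0.492, -0.008, 0.016], 0.69), ([0.51, -0.309, 0.002], 0.18)]
nut0_mid [([0.514, -0.315, 0.011], 0.7)]
 38.78 [ 0.528 -0.005  0.257] [ 0.6  0.8 -0.6] 0.0919 0.0
```

View pics/w6.png

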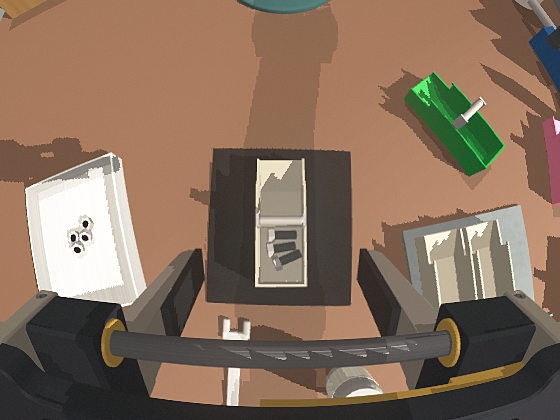

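The bin stands level at px (282,222) in the middle of the mat, with three bolts in the rear bay at (283,250) and four nuts in the tray at (80,236). The gripper is clear.

```bash
python3 -c "
from h import *
print(workorder.finish_job())"
```

```text
the job is handed in; nothing more can be done
None
```

The job is handed in at about 39 s of the allowed 69 s: the last picture shows the four nuts in the tray, the three bolts in the rear bay, and the bin upright and released on the mat; no verdict was returned.

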